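# Load a heel block under the spring leaf of a drill jig

### The arm

A 7-joint arm with a two-finger parallel gripper is mounted at the origin on the work surface. World frame = base frame: x ahead of the robot, y to its left, z up, the work surface at z = 0. Lengths are in mm, angles in rad, forces in N, time in s.
With the tool pointing down it reaches from about 400 to 875 mm from the base axis. Payload 4.4 kg.
Tool frame: the origin (TCP) lies midway between the tips of the shut fingers; the grasp point (between the pads) lies 19 mm behind it; z points along the fingers, y is the direction in which the jaws open and shut (so a half turn about z gives the same grasp; the last joint's range is limited). The gripper opens to 85 mm and grips with 20 to 120 N. Pads are 22 mm wide; open, the fingers measure 114 mm over their backs; the gripper's body (76 mm by 85 mm) begins 54 mm behind the grasp point. The pads swing forward as they close: fully open they stand 13 mm farther back than shut.
Start: joints at [1.156, 0.628, 0.038, 1.517, -0.027, 0.996, -0.02], TCP at [222.18, -610.864, 196.513] pointing down, gripper open.
Joint ranges: [-3.06, 3.06], [-0.37, 2.12], [-1.25, 1.32], [0.18, 2.47], [-1.1, 4.24], [0.23, 1.98], [-2.94, 2.94]. Speed limits (rad/s): [2.57, 2.57, 3.14, 3.14, 3.14, 3.14, 3.14].

### API

Orientations are given as [roll, pitch, yaw] about the fixed x, y, z axes, in that order (R = Rz(yaw) Ry(pitch) Rx(roll)).
In Python, from cell import ctrl, vision gives the robot as it stands.
- The arm moves only by the tool play_rows, never from a script. Its arguments are lists of equal length, an entry for each row: "slide": the shift along the tool's x, y, z in mm, a list of three; "turn": the turn about the tool's z in rad; "fingers": the opening, from 0 (shut) to 1 (fully open). A call has 1 to 5 rows; each row is the pose to reach, as a shift and turn from the pose measured when the call began, along the tool's axes at that moment; what a row does not reach only later rows make up. A row lasts 1/8 s, in which the tool goes at most 62.5 mm and 10.7 degrees, less where a joint would pass 70% of its speed; a pose out of reach is approached as far as the arm can. A call with a gripper value outside its range is refused whole. The fingers move at their own pace and stop on an object; the grip force is fixed at half the most. Time passes only in rows, so rows that repeat a pose let the fingers close. It gives the time, the measured TCP pose, the force and the opening at its end, in the units of the state.
- ctrl.read_state(): the state, without advancing time (a new reading comes with each control period).
- vision.get_image(name): name is "scene" or "top" or "wrist"; returns (picture, depth): 420x560x3 uint8, blue, green, red; 420x560 float32, mm along the optical axis (not along the pixel's ray), 0 where there is no reading.
- vision.camera_params(name): a dict with "fx", "fy", "cx", "cy" (pixels), "position" and "rotation" of the camera in the world. Camera axes: x right, y up, looking along -z (the intrinsics and any distortion apply to the point x, -y, -z); pixel columns grow to the right and rows downward; lengths in mm; the calibration is good to about 2 mm. A picture is of the moment at which its call begins: read the wrist's pose just before it. camera_params takes no time and is no camera call; for the wrist camera it gives the pose at the moment of the call.
- ctrl.finish_job(): hands the job in, once; it reports no verdict.
The state is a dict: "clock": time; "qpos": joint angles; "qd": joint speeds; "tau": joint torques, N m; "eef_pos": TCP position; "tool_rot": TCP orientation; "force": force on the tool from outside, world axes, zero at the start; "torque": the same for the moment, N m; "width": finger opening in mm.
Only numpy, scipy, OpenCV 4.12 (cv2) and the standard library are available. Lean on these libraries where they do the work, as an engineer would, in place of code of your own. Each camera call takes 0.05 s, during which the arm holds its last target.

### The job

Load the brown heel block that lies on the bed of the drill jig, so that it can be drilled: with one fingertip press the red thumb bar down and hold the sprung leaf up, and with another fingertip push the heel, round back first, under the raised leaf until it is fully home against the two locating pins, the leaf not scraping over the heel on the way. Then ease the bar up so that the leaf comes down gently, without snapping, and clamps the heel, and leave the jig clear. The heel is only slid along the bed, never lifted or tipped, and everything else on the bench is left alone.

Things in the scene. Friction and masses are not known exactly. Their poses are not given: they have to be found in the camera images.
- jig: spring-leaf drill jig screwed to the bench. Base plate 235 x 150 mm, 6 mm thick; its top is the bed. Origin: at bench level on the channel's middle line, straight below the leaf's front edge. x = direction in which heels are pushed in, y = towards hinge and thumb bar, z up. Base: x = -155 to +80, y = -51 to +99 mm. Jig coordinates below are in this frame
- mouth (a point): middle of the channel mouth on the bed (jig x = -50 mm, y = 0). Two guide rails, 10 mm high above the bed and 63 mm apart, run from here to jig x = +55 mm; in front of it they flare out to jig x = -87 mm, where they are 96 mm apart. Rails, bed and pins are slippery waxed metal
- pins (a point): on the bed midway between the two steel locating pins (jig x = 49 mm, y = 0): pins 10 mm in diameter, 22 mm high above the bed, at y = +16 and -16 mm; a 16 mm high block stands behind them
- hinge (a point): front end of the hinge shaft (jig x = -100 mm, y = 42 mm, 38.5 mm above the bench; the shaft runs along jig x). Its two lugs are 47 mm high above the bench, y = 33 to 51 mm, at jig x = -105 and +48 mm
- heel: brown heel block of stacked leather, 64 mm long, 60 mm wide, 24 mm high, about 90 g, D-shaped: flat breast face at its x = -32 mm, half-round back (radius 30 mm) ending at x = +32 mm. Origin: centre of its underside. It starts on the bed in front of the leaf, back roughly towards the pins, and somewhat askew
- seat (a point): point fixed on the bed of the jig, at jig x = 16 mm, y = 0: where the heel's origin lies when the heel is fully home on the pins (its breast is then at jig x = -16 mm). Axes as the jig's
- rocker (a joint): angle of the sprung rocker (leaf and thumb bar on one shaft), rad: 0 = shut and empty (the leaf's free side hangs below heel height and blocks it), 0.20 = leaf level on a heel, above 0.3 = clear of the heel, 0.55 = open stop. A spring closes it; 0.42 takes about 7 N on the middle of the bar. Let it back slowly: 5 rad/s is a snap
- leaf_edge (a point): front corner, at the underside, of the steel leaf's free side (jig x = 0), 80 mm from the hinge; moves with the leaf: 17 mm above the bench at joint 0, 33 mm at 0.20 and 61 mm at 0.55. The leaf is 42 mm along jig x (0 to 42 mm), spans the channel from the hinge to jig y = -38 mm, is 5 mm thick, with a 3 mm rubber pad below and a brass drill bushing on top
- bar_top (a point): middle of the top face of the red thumb bar; press the bar to lift the leaf. Bar: 142 mm along jig x (-100 to +42), 26 mm wide; a fingertip may press and slide anywhere on it. At joint 0.42 its top is level, 17 mm above the bench, middle at jig y = 78 mm; at 0 it tilts 0.42 rad, outer edge up: middle 34 mm, outer edge 39 mm above the bench, middle at jig y = 84 mm
- black_heel: bystander: black heel block, as the brown one, on the bench to the right of the jig; origin under its middle
- tape_roll: bystander: yellow roll of tape, 64 mm in diameter, 19 mm high, left of the jig; origin under its middle
- screw_cup: bystander: steel cup, 56 mm in diameter, 45 mm high, behind the pins; origin under its middle
- hammer: bystander: hammer with a wooden handle, 260 mm long, lying on the bench; origin under its middle
- last: bystander: pale green shoe last, 250 mm long, 102 mm high, standing on its sole; origin under its middle
- insole: bystander: beige insole, 240 mm long, 4 mm thick; origin under its middle
- cement_jar: bystander: amber jar with a lid, 72 mm in diameter, 85 mm high; origin under its middle

How it is judged (in metres and radians):
On the way, in this order (a step that is already met when the one before it is completed fails the run):
1. a finger holds the leaf up while the heel is still wholly in front of it (value of joint rocker above 0.28 rad and contact force between rocker and the fingers above 1 N and x of heel in the frame of jig below -0.028 m), for 0.1 s.
2. with the leaf still held up, the heel reaches the pins (value of joint rocker above 0.24 rad and contact force between rocker and the fingers above 1 N and x of heel in the frame of seat above -0.004 m), for 0.05 s.
At the end, for the whole second after the job is handed in: the heel lies flat and straight (within 0.12 rad) on the bed, its origin within 4 mm of the seat point along the channel and across it, at rest, and the leaf lies on it (joint 0.15 to 0.25) and presses it down (x of heel in the frame of seat between -0.004 and 0.003 m and y of heel in the frame of seat between -0.004 and 0.004 m and angle between the x axis of heel and the x axis of jig, either way round below 0.12 rad and angle between heel's own z axis and vertical below 0.06 rad and value of joint rocker between 0.15 and 0.25 rad and contact force between rocker and heel above 0.5 N and linear speed of heel below 0.01 m/s); the robot touches nothing.
It fails at once if the heel is lifted off the bed (6 mm) or tipped (0.2 rad) (z of heel in the frame of seat above 0.006 m or angle between heel's own z axis and vertical above 0.2 rad).
It fails at once if the leaf bears on the heel (2 N) while the heel is under it but more than 6 mm from home (contact force between rocker and heel above 2 N and x of heel in the frame of seat between -0.042 and -0.006 m).
It fails at once if the leaf snaps shut (faster than 5 rad/s) (velocity of joint rocker below -5 rad/s).
It fails at once if a bystander is pushed more than 20 mm (distance of any of black_heel, tape_roll, screw_cup, hammer, last, insole, cement_jar from where it was at the start of the episode above 0.02 m).
It also fails if it takes over 48 s, if anything falls off the work surface, if the arm or the gripper's body presses on something with over 40 N, if the wrist force passes 120 N, or if a joint passes its speed limit or range.

## Working session

There is one attempt and no reset: what is moved stays moved. The work goes in short steps, Python scripts to look and compute and a tool call to move; the robot and the scene stay as the last step left them, time stands still between calls to the robot, and variables do not carry over. Pictures are saved under pics/ and viewed, and the job is handed in when it is done.

Besides the shell and the picture viewer there is one more tool, called after "Request:" as name(argument=value, ...) on one line, values as JSON. play_rows: Moves the arm, as the interface text tells. Its arguments: {"type":"object","properties":{"slide":{"type":"array"},"turn":{"type":"array"},"fingers":{"type":"array"}},"required":["slide","turn","fingers"]}

```bash
ls; mkdir -p pics
python3 - <<'E'
from cell import ctrl, vision
import cv2
s=ctrl.read_state(); print(s)
for n in("scene","top"):
    im,d=vision.get_image(n); cv2.imwrite(f"pics/{n}0.png",im); print(n,vision.camera_params(n))
E
```

```text
pics
{'clock': 0.0, 'qpos': array([ 1.15623037,  0.62936749,  0.03846893,  1.51841097, -0.02700671,
        0.99627143, -0.02002446]), 'qd': array([-1.53051668e-03,  4.60475446e-04,  1.06967530e-04,  2.95171545e-04,
       -1.22073716e-03, -7.05996784e-05, -6.71516850e-04]), 'tau': array([ 3.52664674e-04, -5.63408983e+01,  1.22640196e+00, -1.93445402e+01,
        1.09668795e-02,  1.04856893e-02, -2.88326461e-06]), 'eef_pos': array([ 221.89939518, -610.19592136,  195.56205765]), 'tool_rot': array([-3.13965459e+00,  3.77787467e-05,  3.48715078e-01]), 'force': array([-0.32117193,  0.24337703,  0.33909443]), 'torque': array([0.01331483, 0.04522933, 0.01562794]), 'width': 85.73512137108547}
scene {'fx': 428.93835308970904, 'fy': 428.93835308970904, 'cx': 278.7960297074132, 'cy': 207.97426523625586, 'position': array([1209.82207914,  550.44426983,  980.45500461]), 'rotation': array([ 6.89898743e-01, -5.75350654e-05,  2.29905877e+00])}
top {'fx': 413.75212301842737, 'fy': 413.75212301842737, 'cx': 283.19366582006927, 'cy': 212.0445178459087, 'position': array([ 496.1639346 ,   45.95407196, 1236.62560595]), 'rotation': array([ 0.1059397 ,  0.0022559 , -1.54366664])}
```

View pics/scene0.png

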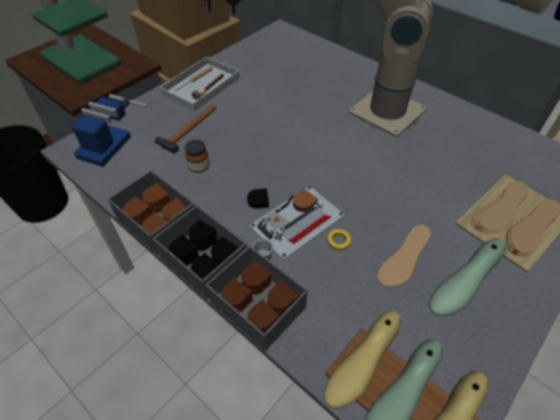

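View pics/top0.png

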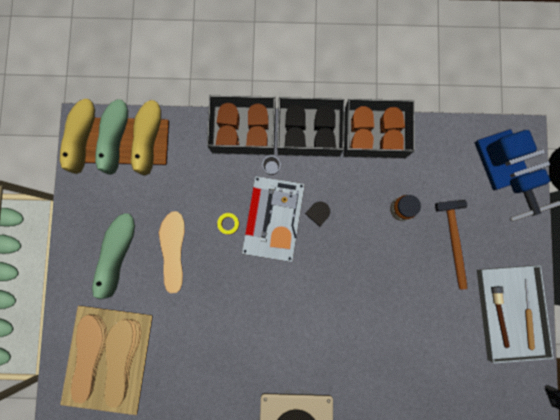

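```bash
cat > h.py <<'E'
from cell import ctrl, vision
import cv2, numpy as np
from scipy.spatial.transform import Rotation as Ro
def Rm(r): return Ro.from_euler('xyz',r).as_matrix()
def ray(P,u,v):
    d=np.array([(u-P['cx'])/P['fx'],-(v-P['cy'])/P['fy'],-1.]); return Rm(P['rotation'])@d
def plane(P,u,v,z):
    d=ray(P,u,v); p=P['position']; return p+d*(z-p[2])/d[2]
def proj(P,X):
    c=Rm(P['rotation']).T@(np.asarray(X)-P['position']); return np.array([P['cx']+P['fx']*c[0]/-c[2],P['cy']-P['fy']*c[1]/-c[2]])
E
python3 - <<'E'
from h import *
im=cv2.imread('pics/top0.png'); c=im[165:275,210:340]; cv2.imwrite('pics/topc.png',cv2.resize(c,None,fx=6,fy=5.4,interpolation=cv2.INTER_CUBIC) if 0 else cv2.resize(c,None,fx=5,fy=5,interpolation=cv2.INTER_CUBIC))
im=cv2.imread('pics/scene0.png'); c=im[175:260,235:365]; cv2.imwrite('pics/scc.png',cv2.resize(c,None,fx=6,fy=6,interpolation=cv2.INTER_CUBIC))
E
```

```text
(no output)
```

View pics/topc.png

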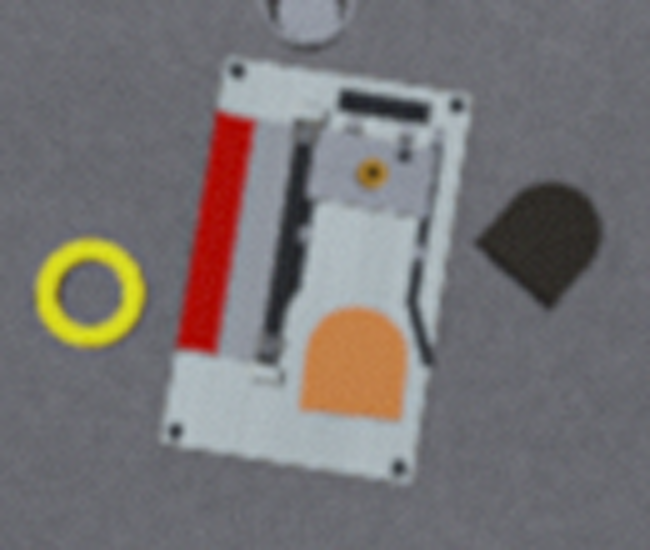

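View pics/scc.png

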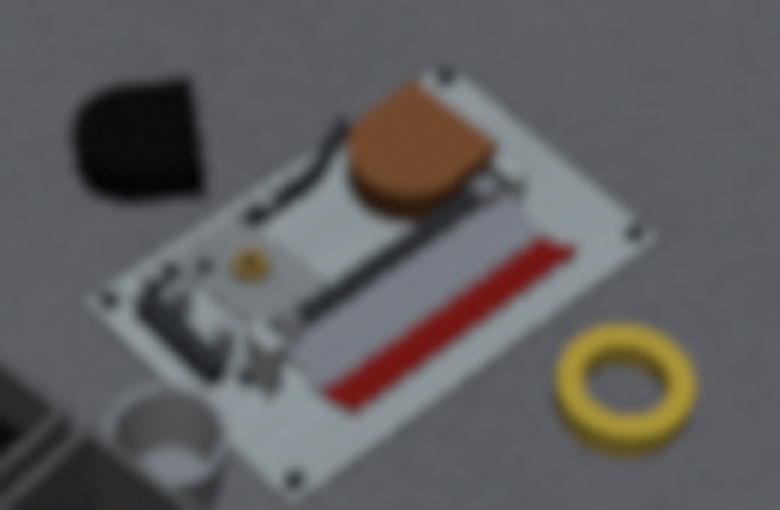

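Run:
```python
from h import *
P=vision.camera_params('top'); S=vision.camera_params('scene')
f=lambda x,y:(210+(x+.5)/5-.5,165+(y+.5)/5-.5)
print('corners top z6: TL,TR,BR,BL')
for x,y in [(225,58),(470,95),(410,483),(163,440)]: print(plane(P,*f(x,y),6).round(1))
g=lambda x,y:(235+(x+.5)/6-.5,175+(y+.5)/6-.5)
print('scene')
for x,y in [(293,503),(88,300),(440,70),(655,235)]: print(plane(S,*g(x,y),6).round(1))
im=cv2.imread('pics/top0.png'); hs=cv2.cvtColor(im,cv2.COLOR_BGR2HSV)
m=cv2.inRange(hs,(5,100,120),(20,255,255)); m[:165]=0;m[275:]=0;m[:,:210]=0;m[:,340:]=0
c=max(cv2.findContours(m,0,1)[0],key=cv2.contourArea)[:,0]
pts=np.array([plane(P,u,v,30)[:2] for u,v in c]); print(pts.round(0).tolist())
m=cv2.inRange(hs,(0,200,100),(4,255,255));m[:165]=0;m[275:]=0;m[:,:210]=0;m[:,340:]=0
c=max(cv2.findContours(m,0,1)[0],key=cv2.contourArea); 
print('red',[plane(P,u,v,34).round(1)[:2].tolist() for u,v in cv2.boxPoints(cv2.minAreaRect(c))])
```

```text
corners top z6: TL,TR,BR,BL
[733.4 141.5   6. ]
[714.7  -6.8   6. ]
[481.6  23.5   6. ]
[502.9 170.3   6. ]
scene
[732.5 141.4   6. ]
[711.7  -6.7   6. ]
[485.5  24.5   6. ]
[500. 171.   6.]
[[580.0, 69.0], [577.0, 72.0], [577.0, 75.0], [574.0, 78.0], [571.0, 78.0], [568.0, 80.0], [565.0, 83.0], [562.0, 83.0], [559.0, 83.0], [556.0, 86.0], [553.0, 86.0], [550.0, 86.0], [547.0, 86.0], [544.0, 86.0], [542.0, 85.0], [539.0, 85.0], [536.0, 85.0], [533.0, 85.0], [530.0, 88.0], [527.0, 88.0], [524.0, 85.0], [524.0, 82.0], [524.0, 79.0], [524.0, 76.0], [524.0, 73.0], [525.0, 70.0], [525.0, 67.0], [522.0, 64.0], [522.0, 62.0], [522.0, 59.0], [522.0, 56.0], [522.0, 53.0], [522.0, 50.0], [522.0, 47.0], [522.0, 44.0], [522.0, 41.0], [520.0, 38.0], [520.0, 35.0], [520.0, 32.0], [523.0, 33.0], [526.0, 33.0], [528.0, 33.0], [531.0, 33.0], [534.0, 33.0], [537.0, 30.0], [540.0, 30.0], [543.0, 30.0], [546.0, 30.0], [549.0, 30.0], [552.0, 30.0], [555.0, 30.0], [558.0, 30.0], [561.0, 31.0], [563.0, 31.0], [566.0, 34.0], [569.0, 34.0], [572.0, 37.0], [575.0, 40.0], [578.0, 43.0], [578.0, 46.0], [580.0, 49.0], [580.0, 52.0], [580.0, 54.0], [580.0, 57.0], [580.0, 60.0], [580.0, 63.0], [580.0, 66.0]]
red [[558.9, 159.7], [693.1, 142.3], [690.4, 123.1], [556.3, 140.7]]
```

```bash
cat >> h.py <<'E'
O=np.array([642.1,53.8]); YW=-0.131
def j2w(x,y): c,s=np.cos(YW),np.sin(YW); return O+np.array([c*x-s*y,s*x+c*y])
def w2j(p): c,s=np.cos(YW),np.sin(YW); d=np.asarray(p)[:2]-O; return np.array([c*d[0]+s*d[1],-s*d[0]+c*d[1]])
def go(x,y,z):
    s=ctrl.read_state(); p=s['eef_pos']; R=Rm(s['tool_rot'])
    t=np.r_[j2w(x,y),z]; print('t',s['clock'],'now jig',w2j(p).round(1),p[2].round(1),'yaw',s['tool_rot'].round(3),'slide',(R.T@(t-p)).round(1),'turn',round(s['tool_rot'][2]-YW,3),'F',s['force'].round(1),'w',s['width'].round(1))
E
python3 -c "
from h import *
go(-145,-5,195); p=ctrl.read_state()['eef_pos']"
```

```text
Traceback (most recent call last):
  File "h.py", line 16, in go
    t=np.r_[j2w(x,y),z]; print('t',s['clock'],'now jig',w2j(p).round(1),p[2].round(1),'yaw',s['tool_rot'].round(3),'slide',(R.T@(t-p)).round(1),'turn',round(s['tool_rot'][2]-YW,3),'F',s['force'].round(1),'w',s['width'].round(1))
                                                                                                                                                                                                                ^^^^^^^^^^^^^^^^
AttributeError: 'float' object has no attribute 'round'
```

```bash
sed -i "s/s\['width'\].round(1)/round(s['width'],1)/" h.py
python3 -c "
from h import *
go(-145,-5,195)"
```

```text
t 0.1 now jig [-329.8 -713.2] 195.7 yaw [-3.14   0.     0.349] slide [ 490.9 -543.     1.6] turn 0.48 F [-0.4  1.4  0.5] w 85.5
```

Request:
play_rows(slide=[[40, -44, 0], [80, -88, 0], [120, -132, 0], [160, -176, 0], [200, -220, 0]], turn=[0.1, 0.2, 0.3, 0.4, 0.48], fingers=[0, 0, 0, 0, 0])

```text
clock: 0.72
eef_pos: [335.2, -333.1, 195.9]
tool_rot: [-3.14, 0.001, -0.134]
force: [2.2, 1.1, 0.0]
width: -0.1
```

```bash
python3 -c "
from h import *
go(-145,-5,195)"
```

```text
t 0.725 now jig [-253.7 -423.7] 195.9 yaw [-3.14e+00  1.00e-03 -1.34e-01] slide [ 107.4 -419.1    1.6] turn -0.003 F [2.2 1.1 0. ] w -0.1
```

Request:
play_rows(slide=[[16, -60, 0], [31, -120, 0], [46, -180, 0], [61, -240, 0], [76, -300, 0]], turn=[0, 0, 0, 0, 0], fingers=[0, 0, 0, 0, 0])

```text
clock: 1.35
eef_pos: [451.1, -44.1, 196.4]
tool_rot: [-3.14, 0.001, -0.134]
force: [0.8, -0.8, -0.7]
width: 0.1
```

```bash
python3 -c "
from h import *
go(-145,-5,195)"
```

```text
t 1.35 now jig [-176.6 -122. ] 196.4 yaw [-3.14e+00  1.00e-03 -1.34e-01] slide [  31.2 -117.1    1.6] turn -0.003 F [ 0.8 -0.8 -0.7] w 0.1
```

Request:
play_rows(slide=[[16, -58, 0], [31, -117, 2], [31, -117, 2], [31, -117, 2]], turn=[0, 0, 0, 0], fingers=[0, 0, 0, 0])

```text
clock: 1.85
eef_pos: [496.8, 67.1, 194.1]
tool_rot: [-3.141, 0.002, -0.134]
force: [-1.3, -0.7, -0.4]
width: 0.1
```

```bash
python3 -c "
from h import *
go(-145,-5,12)
P=vision.camera_params('wrist');im,d=vision.get_image('wrist'); cv2.imwrite('pics/w1.png',im);print(P)
np.save('pics/w1.npy',d)
"
```

```text
t 1.85 now jig [-145.8   -5.8] 194.1 yaw [-3.141e+00  2.000e-03 -1.340e-01] slide [  1.2  -0.7 182.1] turn -0.003 F [-1.3 -0.7 -0.4] w 0.1
{'fx': 334.4966877088049, 'fy': 334.4966877088049, 'cx': 277.1525895275732, 'cy': 215.20436376260196, 'position': array([567.77691113,  57.95869477, 370.99692751]), 'rotation': array([-2.88863884e-01,  4.70061754e-04, -1.70496393e+00])}
```

View pics/w1.png

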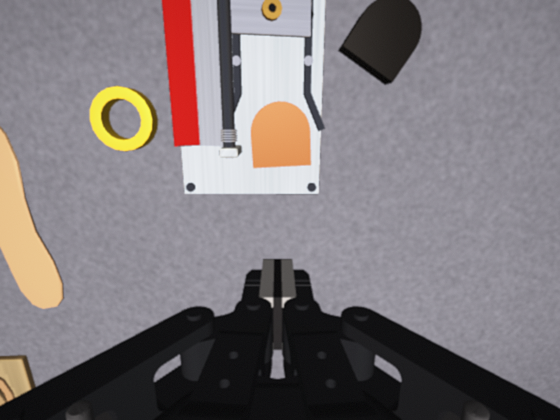

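```bash
python3 -c "
from h import *
P=vision.camera_params('wrist')
for n,u,v,z in [('baseL',185,193.5,6),('baseR',319,193.5,6),('breastL',252.5,167,30),('breastR',310.5,164.5,30),('back',279,101,30),('barL',175,146,39),('barR',199,145,29),('leafL',233,33,20),('leafR',311,38,22),('lugfront',229,157,6)]: print(n,w2j(plane(P,u,v,z)).round(1))
"
```

```text
baseL [-156.8   97. ]
baseR [-157.5  -52.8]
breastL [-124.   19.]
breastR [-121.8  -40.1]
back [-60.4  -8.3]
barL [-101.9   93.4]
barR [-101.8   72.2]
leafL [ 0.9 34.8]
leafR [ -4.1 -38.6]
lugfront [-116.6   45.9]
```

Request:
play_rows(slide=[[1, 1, 50], [0, 2, 100], [0, 2, 150], [0, 2, 178], [0, 2, 180]], turn=[0, 0, 0, 0, 0], fingers=[0, 0, 0, 0, 0])

```text
clock: 2.52
eef_pos: [494.4, 62.1, 12.9]
tool_rot: [3.14, 0.006, -0.139]
force: [-0.9, -0.0, -0.1]
width: 0.3
```

```bash
python3 -c "
from h import *
go(-94,-4,14)"
```

```text
t 2.525 now jig [-147.6  -11. ] 12.9 yaw [ 3.14   0.006 -0.139] slide [53.5 -7.5 -1.4] turn -0.008 F [-0.9 -0.  -0.1] w 0.3
```

Request:
play_rows(slide=[[8, -1, -1], [14, -2, -1], [19, -3, -1], [24, -3, -1], [29, -4, -1]], turn=[0, 0, 0, 0, 0], fingers=[0, 0, 0, 0, 0])

```text
clock: 3.15
eef_pos: [524.1, 62.1, 14.0]
tool_rot: [3.14, 0.005, -0.139]
force: [0.0, 0.3, -0.2]
width: 0.3
```

```bash
python3 -c "
from h import *
go(-94,-4,14)"
```

```text
t 3.15 now jig [-118.1   -7.2] 14.0 yaw [ 3.14   0.005 -0.139] slide [24.1 -3.4 -0.2] turn -0.008 F [ 0.   0.3 -0.2] w 0.3
```

Request:
play_rows(slide=[[5, -1, 0], [10, -2, 0], [15, -3, 0], [20, -3, 0], [25, -4, 0]], turn=[0, 0, 0, 0, 0], fingers=[0, 0, 0, 0, 0])

```text
clock: 3.78
eef_pos: [549.7, 62.4, 13.8]
tool_rot: [3.14, 0.005, -0.139]
force: [0.1, -0.2, 0.2]
width: 0.0
```

```bash
python3 -c "
from h import *
go(-94,-4,14)
im,d=vision.get_image('top'); cv2.imwrite('pics/t2.png',cv2.resize(im[165:275,210:340],None,fx=5,fy=5,interpolation=cv2.INTER_CUBIC))
P=vision.camera_params('wrist');im,d=vision.get_image('wrist'); cv2.imwrite('pics/w2.png',im)"
```

```text
t 3.775 now jig [-92.8  -3.5] 13.8 yaw [ 3.14   0.005 -0.139] slide [-1.2  0.5 -0.2] turn -0.008 F [ 0.1 -0.2  0.2] w 0.0
```

View pics/w2.png

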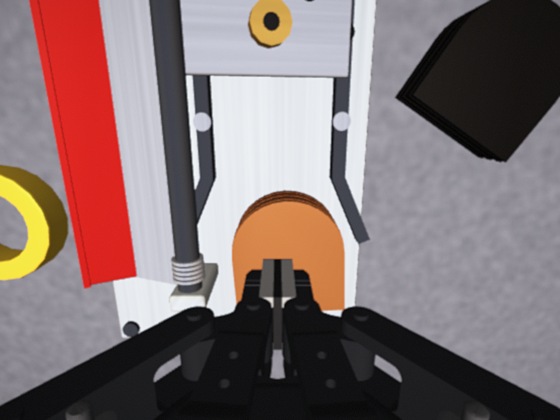

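View pics/t2.png

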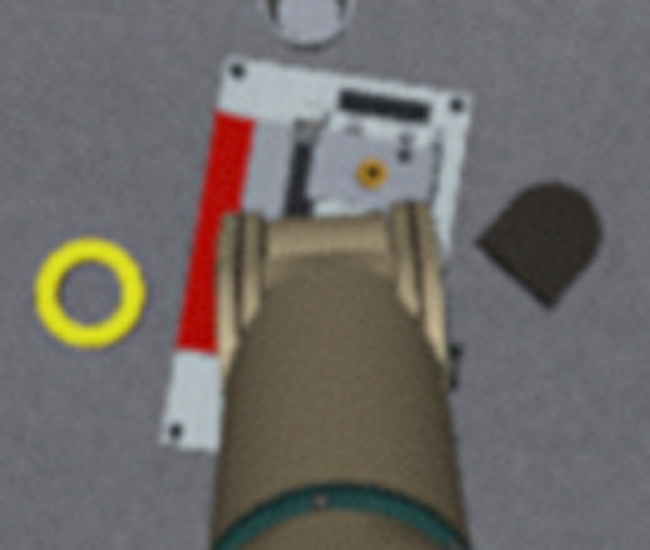

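```bash
python3 -c "
from h import *
P=vision.camera_params('wrist');p=ctrl.read_state()['eef_pos'];print(P['position'],p,P['rotation'])
print(proj(P,p),proj(P,p+[0,0,16]),proj(P,np.r_[j2w(-82,-4),14]))
for u,v in [(240,305),(344,308),(288,192)]:print(w2j(plane(P,u,v,30)))
for u,v in [(277,262)]:print(w2j(plane(P,u,v,14)),w2j(plane(P,u,v,30)))
im,d=vision.get_image('wrist');print(d[255:320:6,277].round(0),d[255:320:6,320].round(0))
"
```

```text
[621.63425413  53.39197653 190.51399042] [550.15650139  62.58890015  13.82457986] [-2.91468986e-01 -1.40784682e-03 -1.70984099e+00]
[278.12060135 247.34194156] [278.24870549 258.96968075] [279.24827871 230.29012427]
[-119.29422394   17.73390843]
[-121.66254193  -39.03172687]
[-56.54882536  -8.33590591]
[-101.28829024   -2.58659471] [-93.94145521  -2.63112683]
[175. 148.   0. 136. 132. 127. 123. 118. 118. 120. 119.] [175. 175. 177. 179. 179. 180. 181. 182. 183. 109. 107.]
```

```bash
python3 -c "
from h import *
P=vision.camera_params('wrist');im,d=vision.get_image('wrist')
for u,v in [(277,258),(277,261),(277,264),(270,264),(284,264),(277,268),(277,273),(277,285),(320,285),(320,240),(320,120),(240,120),(450,300),(80,280),(90,150)]:
  X=P['position']+ray(P,u,v)*d[v,u]; print(u,v,d[v,u].round(1),w2j(X).round(1),X[2].round(1))
"
```

```text
277 258 174.2 [-92.2  -2.7] 30.1
277 261 148.0 [-82.7  -2.8] 54.5
277 264 144.5 [-82.5  -2.8] 58.1
270 264 145.2 [-82.8   0.3] 57.4
284 264 145.3 [-82.9  -5.8] 57.4
277 268 141.3 [-82.7  -2.8] 61.5
277 273 136.5 [-82.6  -2.8] 66.5
277 285 126.7 [-82.5  -2.8] 76.7
320 285 180.2 [-108.8  -25.8] 28.7
320 240 172.4 [-82.8 -25. ] 29.0
320 120 178.0 [-23.6 -26.2] 5.4
240 120 178.4 [-23.3  16.4] 4.9
450 300 217.0 [-136.8 -114.7] -1.4
80 280 212.2 [-120.2  122.4] -1.2
90 150 154.2 [-35.6  83. ] 34.0
```

```bash
python3 -c "
from h import *
S=vision.camera_params('scene')
im,d=vision.get_image('scene'); cv2.imwrite('pics/s2.png',cv2.resize(im[130:260,215:365],None,fx=5,fy=4.6) if 0 else cv2.resize(im[140:260,215:365],None,fx=5,fy=5,interpolation=cv2.INTER_CUBIC))
p=ctrl.read_state()['eef_pos']
for dz in (0,40): u=proj(S,p+[0,0,dz]); print((u-[215,140])*5)
"
```

```text
[447.04967217 313.53969631]
[450.252242   268.68261322]
```

View pics/s2.png

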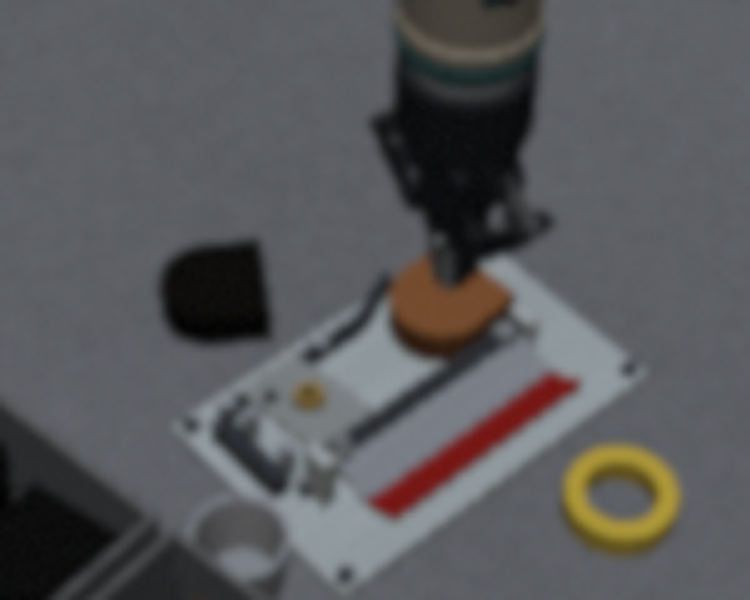

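Request:
play_rows(slide=[[-18, 1, 0], [-36, 2, 0], [-54, 4, 0], [-54, 4, 10], [-54, 4, 18]], turn=[0, 0, 0, 0, 0], fingers=[0, 0, 0, 0, 0])

```text
clock: 4.65
eef_pos: [495.9, 66.1, -4.6]
tool_rot: [3.14, 0.005, -0.139]
force: [0.1, -0.6, -0.1]
width: 0.4
```

```bash
python3 -c "
from h import *
go(-147,-7,-26)
im,d=vision.get_image('wrist'); P=vision.camera_params('wrist'); cv2.imwrite('pics/w3.png',im)
for v in range(252,272,2):
  X=P['position']+ray(P,277,v)*d[v,277]; print(v,d[v,277].round(1),w2j(X).round(1),X[2].round(1))"
```

```text
t 4.65 now jig [-146.5   -6.9] -4.6 yaw [ 3.14   0.005 -0.139] slide [-0.4  0.1 21.4] turn -0.008 F [ 0.1 -0.6 -0.1] w 0.4
252 179.9 [-145.7   -6.5] 4.6
254 179.8 [-146.6   -6.5] 5.0
256 180.6 [-148.    -6.4] 4.6
258 179.4 [-148.5   -6.4] 6.0
260 147.6 [-136.3   -6.5] 35.5
262 148.2 [-137.4   -6.5] 35.2
264 145.0 [-136.9   -6.5] 38.4
266 142.6 [-136.7   -6.5] 40.8
268 141.6 [-137.    -6.5] 42.0
270 139.3 [-136.8   -6.5] 44.4
```

View pics/w3.png

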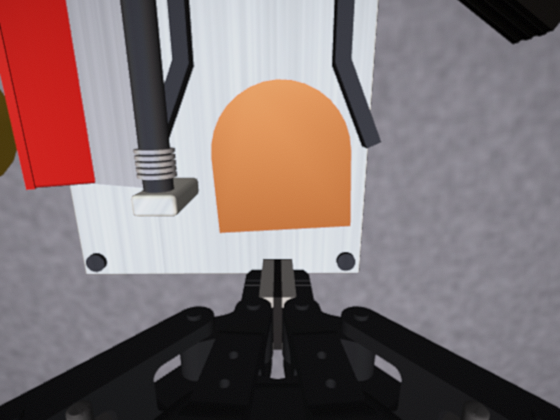

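Request:
play_rows(slide=[[0, 2, 7], [0, 3, 14], [0, 3, 20]], turn=[0, 0, 0], fingers=[0, 0, 0])

```text
clock: 5.08
eef_pos: [494.8, 62.7, -26.1]
tool_rot: [3.14, 0.006, -0.139]
force: [0.4, -0.4, 0.7]
width: -0.2
```

```bash
python3 -c "
from h import *
go(-94,-4,-25)
im,d=vision.get_image('wrist'); P=vision.camera_params('wrist'); 
for v in range(254,266,2):
  X=P['position']+ray(P,277,v)*d[v,277]; print(v,d[v,277].round(1),w2j(X).round(1),X[2].round(1))"
```

```text
t 5.075 now jig [-147.2  -10.4] -26.1 yaw [ 3.14   0.006 -0.139] slide [53.1 -6.8 -1.4] turn -0.008 F [ 0.4 -0.4  0.7] w -0.2
254 156.3 [-137.8   -9.8] 5.6
256 157.4 [-139.1   -9.8] 4.8
258 159.3 [-140.8   -9.7] 3.3
260 149.0 [-137.4   -9.8] 13.1
262 146.8 [-137.3   -9.8] 15.4
264 145.8 [-137.7   -9.7] 16.5
```

Request:
play_rows(slide=[[8, -1, 0], [14, -2, 0], [19, -3, 0], [24, -3, 0], [29, -4, 0]], turn=[0, 0, 0, 0, 0], fingers=[0, 0, 0, 0, 0])

```text
clock: 5.75
eef_pos: [523.9, 62.6, -26.7]
tool_rot: [3.139, 0.007, -0.139]
force: [-0.3, -0.3, 0.2]
width: -0.1
```

Request:
play_rows(slide=[[5, 0, 0], [10, -1, 0], [15, -2, 0], [20, -3, 0], [24, -3, 0]], turn=[0, 0, 0, 0, 0], fingers=[0, 0, 0, 0, 0])

```text
clock: 6.38
eef_pos: [548.7, 62.3, -26.9]
tool_rot: [3.139, 0.007, -0.139]
force: [-0.2, -0.2, 0.2]
width: -0.0
```

```bash
python3 -c "
from h import *
go(-94,-4,-25)
im,d=vision.get_image('wrist'); cv2.imwrite('pics/w4.png',im)"
```

```text
t 6.375 now jig [-93.7  -3.8] -26.9 yaw [ 3.139  0.007 -0.139] slide [-0.3  0.2 -1.9] turn -0.008 F [-0.2 -0.2  0.2] w -0.0
```

View pics/w4.png

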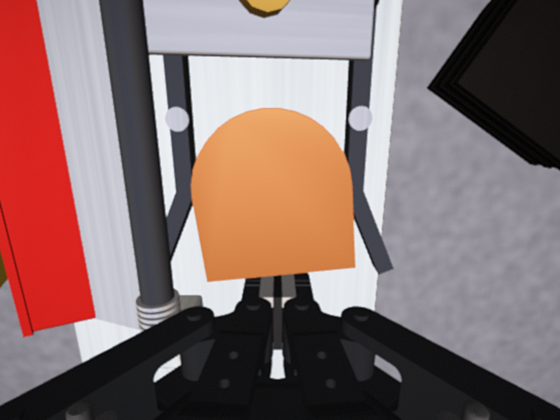

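Request:
play_rows(slide=[[5, 0, 0], [2, 0, 0], [2, -10, -25], [2, -25, -42], [2, -43, -42]], turn=[0, 0, 0, 0, 0], fingers=[0, 0, 0, 0, 0.73])

```text
clock: 7.05
eef_pos: [558.6, 104.9, 16.1]
tool_rot: [3.14, 0.003, -0.14]
force: [-0.1, 0.2, -0.5]
width: 17.2
```

Request:
play_rows(slide=[[0, 0, 0], [0, 0, 0], [0, 0, 0]], turn=[-0.01, -0.01, -0.01], fingers=[0.73, 0.73, 0.73])

```text
clock: 7.42
eef_pos: [558.1, 103.7, 15.6]
tool_rot: [3.139, 0.005, -0.131]
force: [-0.0, -0.3, -0.5]
width: 62.6
```

```bash
python3 -c "
from h import *
go(-92,40,15)
im,d=vision.get_image('wrist'); cv2.imwrite('pics/w5.png',im); np.save('pics/w5.npy',d)"
```

```text
t 7.425 now jig [-89.8  38.5] 15.6 yaw [ 3.139  0.005 -0.131] slide [-2.2 -1.5  0.6] turn -0.0 F [-0.  -0.3 -0.5] w 62.6
```

View pics/w5.png

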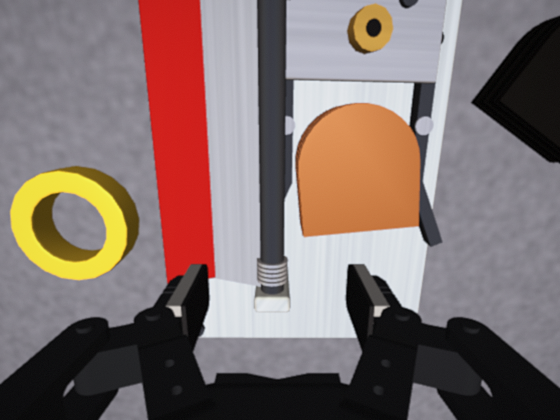

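```bash
python3 -c "
from h import *
P=vision.camera_params('wrist');d=np.load('pics/w5.npy')
for u,v in [(180,266),(190,266),(204,266),(200,270),(350,266),(358,267),(368,266),(176,275),(385,275)]:
  X=P['position']+ray(P,u,v)*d[v,u]; print(u,v,d[v,u].round(1),w2j(X).round(1),X[2].round(1))
for u,v,z in [(303,236,30),(419,226,30),(358,103,30),(166,283,38),(213,278,29)]:print(w2j(plane(P,u,v,z)))
"
```

```text
180 266 170.3 [-91.3  88.7] 36.5
190 266 143.2 [-79.6  76.6] 61.3
204 266 142.7 [-79.4  70.5] 61.8
200 270 138.2 [-79.   71.2] 66.4
350 266 143.2 [-79.6   8.1] 61.5
358 267 142.4 [-79.7   4.9] 62.4
368 266 204.9 [-106.4  -16.5] 5.1
176 275 171.0 [-96.   90.9] 37.2
385 275 206.9 [-112.6  -27.5] 4.9
[-77.56631187  25.85172561]
[-72.21018031 -33.46045555]
[-12.42664753   1.91518628]
[-100.12669621   96.19438392]
[-101.98596228   73.85359632]
```

Request:
play_rows(slide=[[0, -3, 10], [0, -3, 20], [0, -3, 27], [0, -3, 32], [0, -3, 35]], turn=[0, 0, 0, 0, 0], fingers=[0.73, 0.73, 0.73, 0.73, 0.73])

```text
clock: 8.1
eef_pos: [557.5, 103.6, -19.4]
tool_rot: [3.136, 0.006, -0.133]
force: [-3.2, -7.8, 10.7]
width: 62.3
```

```bash
python3 -c "
from h import *
go(-90,42,-28)
im,d=vision.get_image('wrist'); cv2.imwrite('pics/w6.png',im); np.save('pics/w6.npy',d)"
```

```text
t 8.1 now jig [-90.4  38.3] -19.4 yaw [ 3.136  0.006 -0.133] slide [ 0.4 -3.7  8.6] turn -0.002 F [-3.2 -7.8 10.7] w 62.3
```

View pics/w6.png

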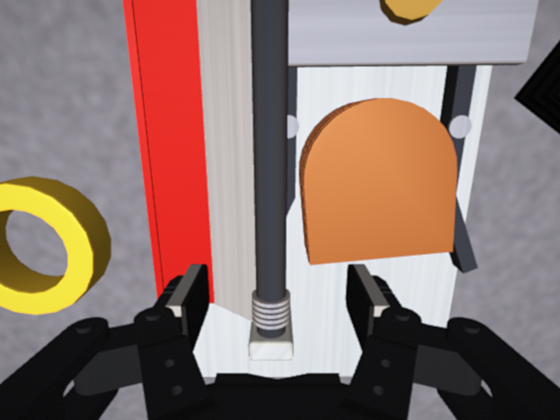

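Request:
play_rows(slide=[[0, -2, 3], [0, -3, 6], [0, -3, 9], [0, -3, 9]], turn=[0, 0, 0, 0], fingers=[0.73, 0.73, 0.73, 0.73])

```text
clock: 8.65
eef_pos: [556.8, 98.9, -26.6]
tool_rot: [3.128, 0.007, -0.138]
force: [-6.1, -15.4, 27.2]
width: 62.3
```

```bash
cat > look.py <<'E'
from h import *
import sys
n=sys.argv[1]
go(-27,42,-28)
P=vision.camera_params('wrist');im,d=vision.get_image('wrist'); cv2.imwrite(f'pics/{n}.png',im)
S=vision.camera_params('scene');im,d2=vision.get_image('scene'); cv2.imwrite(f'pics/{n}s.png',cv2.resize(im[140:260,225:365],None,fx=5,fy=5,interpolation=cv2.INTER_CUBIC))
def q(u,v):
  X=P['position']+ray(P,u,v)*d[v,u]; print(u,v,d[v,u].round(1),w2j(X).round(1),X[2].round(1))
for a in sys.argv[2:]: q(*map(int,a.split(',')))
E
python3 look.py w7 350,268 200,268 180,200 150,120 300,40 400,40 500,40
```

```text
t 8.65 now jig [-90.5  33.5] -26.6 yaw [ 3.128  0.007 -0.138] slide [63.4 -8.9  0.8] turn -0.007 F [ -6.1 -15.4  27.2] w 62.3
350 268 143.6 [-81.5   3.3] 19.4
200 268 140.8 [-79.8  67.1] 21.1
180 200 140.8 [-52.3  75.2] 12.7
150 120 131.9 [-19.9  84.2] 12.0
300 40 97.2 [ 2.6 27.7] 42.1
400 40 89.0 [0.7 1.7] 51.5
500 40 82.8 [ -0.8 -20.6] 58.7
```

View pics/w7.png

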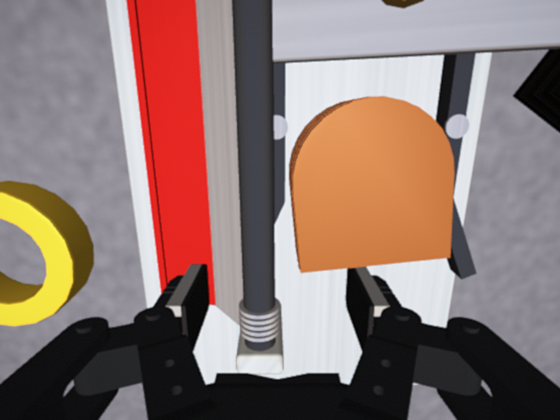

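View pics/w7s.png

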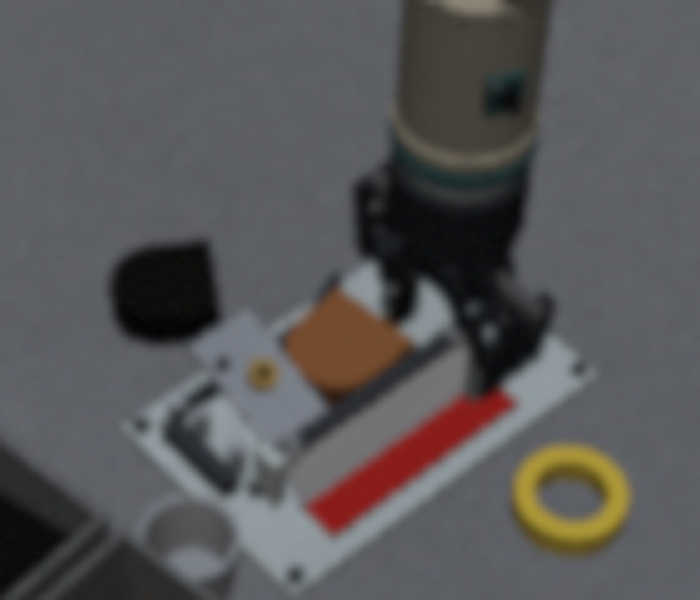

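Request:
play_rows(slide=[[0, 0, -1], [0, -3, -1], [0, -6, -1], [0, -7, -1]], turn=[0, -0.007, -0.007, -0.007], fingers=[0.73, 0.73, 0.73, 0.73])

```text
clock: 9.25
eef_pos: [557.2, 99.4, -24.0]
tool_rot: [3.121, 0.008, -0.135]
force: [-5.1, -13.8, 21.1]
width: 62.2
```

```bash
python3 look.py w8 350,268 200,268 180,200 150,120 300,40 400,40 500,40
```

```text
t 9.25 now jig [-90.1  34.2] -24.0 yaw [ 3.121  0.008 -0.135] slide [63.1 -8.2  3.3] turn -0.004 F [ -5.1 -13.8  21.1] w 62.2
350 268 144.5 [-81.3   4.1] 21.4
200 268 141.0 [-79.5  68.2] 23.3
180 200 140.8 [-52.   76.2] 15.0
150 120 131.3 [-19.6  85.1] 14.9
300 40 100.6 [ 3.8 28.7] 41.0
400 40 94.6 [2.4 1. ] 48.3
500 40 90.0 [  1.3 -24.1] 53.9
```

View pics/w8.png

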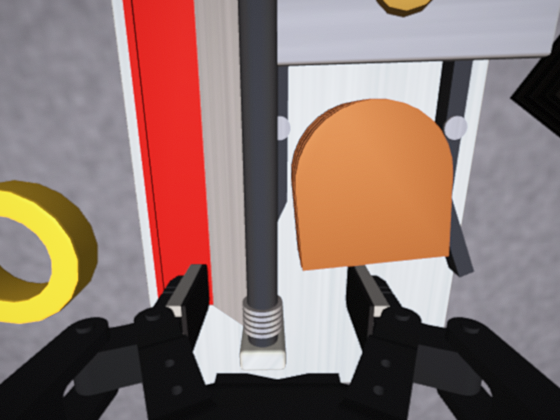

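```bash
python3 look.py w9 280,385 280,400 265,350 262,340 280,372 150,360 400,360 185,290 370,290
```

```text
t 9.35 now jig [-90.1  34.1] -24.0 yaw [ 3.121  0.008 -0.135] slide [63.  -8.2  3.4] turn -0.004 F [ -4.1 -12.1  19.7] w 62.2
280 385 80.4 [-79.8  36.2] 87.4
280 400 76.3 [-79.9  36.3] 91.7
265 350 127.9 [-103.9   40.8] 44.9
262 340 128.0 [-100.2   41.9] 43.8
280 372 179.7 [-150.2   34. ] 5.0
150 360 78.7 [-72.7  66.7] 86.5
400 360 79.2 [-73.3   7.8] 87.2
185 290 123.5 [-79.5  70. ] 41.7
370 290 122.6 [-79.4   1.9] 43.8
```

View pics/w9s.png

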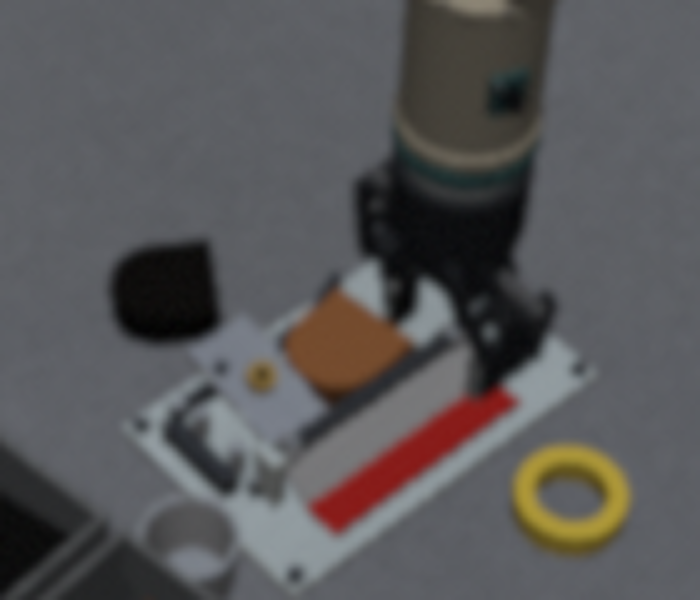

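Request:
play_rows(slide=[[4, -3, 1.5], [9, -4, 1.5], [14, -5, 1.5], [19, -6, 1.5], [24, -6, 1.5]], turn=[0, 0, 0, 0, 0], fingers=[0.73, 0.73, 0.73, 0.73, 0.73])

```text
clock: 10.07
eef_pos: [578.7, 102.6, -25.7]
tool_rot: [3.121, 0.014, -0.135]
force: [-5.4, 0.8, 8.4]
width: 62.3
```

```bash
python3 look.py w10 350,268 200,268 180,200 150,120 300,40 400,40 500,40
```

```text
t 10.075 now jig [-69.2  40.1] -25.7 yaw [ 3.121  0.014 -0.135] slide [42.3 -2.1  1.6] turn -0.004 F [-5.4  0.8  8.4] w 62.3
350 268 133.1 [-55.1  12.8] 30.0
200 268 140.6 [-58.3  74.1] 21.8
180 200 141.0 [-31.   82.3] 12.8
150 120 137.9 [ 1.3 93.5] 5.8
300 40 99.2 [24.7 34.9] 40.2
400 40 87.0 [22.1 10.1] 54.3
500 40 85.7 [ 21.8 -15.1] 56.3
```

View pics/w10.png

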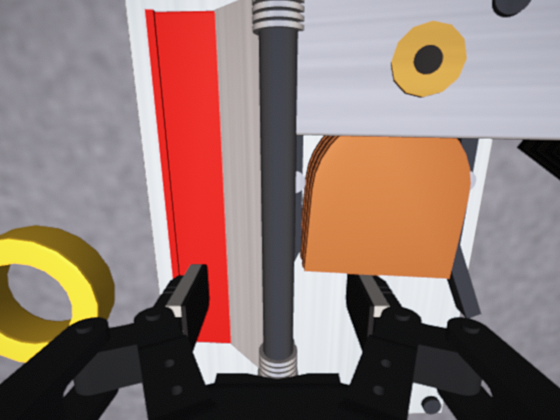

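Request:
play_rows(slide=[[8, 0, 0.6], [13, 0, 0.6], [18, 0, 0.6], [23, 0, 0.6], [28, 0, 0.6]], turn=[0, 0, 0, 0, 0], fingers=[0.73, 0.73, 0.73, 0.73, 0.73])

```text
clock: 10.8
eef_pos: [604.7, 100.1, -26.7]
tool_rot: [3.122, 0.017, -0.134]
force: [-6.3, 1.7, 7.8]
width: 62.4
```

```bash
python3 look.py w11 350,268 200,268 180,200 150,120 300,40 400,40 500,40
```

```text
t 10.8 now jig [-43.2  41. ] -26.7 yaw [ 3.122  0.017 -0.134] slide [16.2 -1.1  1. ] turn -0.003 F [-6.3  1.7  7.8] w 62.4
350 268 132.3 [-28.4  13.9] 29.7
200 268 141.8 [-32.6  75.2] 19.8
180 200 140.7 [-4.8 83.1] 12.1
150 120 138.2 [27.4 94.6] 4.4
300 40 129.0 [57.  33.2] 5.9
400 40 117.1 [54.5 -0.7] 19.8
500 40 130.3 [ 57.  -44.8] 6.0
```

View pics/w11.png

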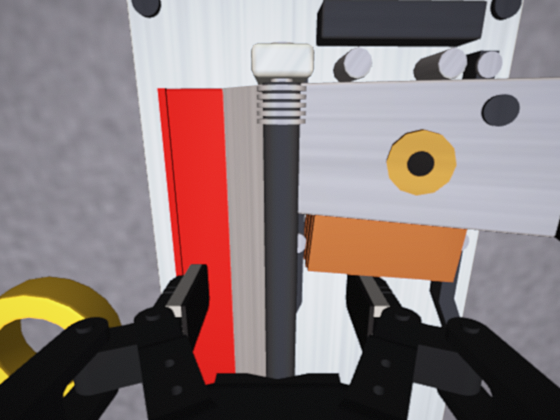

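Request:
play_rows(slide=[[6, 1, 0.5], [9, 1, 0.5], [12, 1, 0.5], [15, 1, 0.5], [17, 1, 0.5]], turn=[0, 0, 0, 0, 0], fingers=[0.73, 0.73, 0.73, 0.73, 0.73])

```text
clock: 11.52
eef_pos: [617.9, 98.4, -27.3]
tool_rot: [3.122, 0.024, -0.133]
force: [-12.3, 2.1, 13.5]
width: 62.1
```

```bash
python3 look.py w12 330,265 350,268 200,268 180,200 300,40 400,40
```

```text
t 11.525 now jig [-29.8  41.1] -27.3 yaw [ 3.122  0.024 -0.133] slide [ 2.8 -0.9  0.6] turn -0.002 F [-12.3   2.1  13.5] w 62.1
330 265 131.4 [-13.2  21.9] 29.2
350 268 131.3 [-14.3  14.1] 29.8
200 268 141.9 [-19.   75.3] 19.0
180 200 140.8 [ 8.8 83.2] 11.1
300 40 127.2 [70.2 33.4] 6.6
400 40 128.7 [70.4 -5.2] 5.6
```

View pics/w12.png

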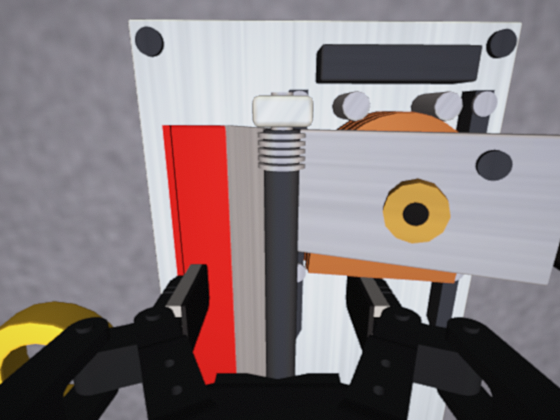

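Request:
play_rows(slide=[[3, 0, 0.5], [5, 0, 0.5], [6, 0, 0.5], [7, 0, 0.5], [7, 0, 0.5]], turn=[0, 0, 0, 0, 0], fingers=[0.73, 0.73, 0.73, 0.73, 0.73])

```text
clock: 12.25
eef_pos: [617.3, 98.5, -27.4]
tool_rot: [3.121, 0.038, -0.133]
force: [-15.1, 1.6, 19.9]
width: 62.5
```

```bash
python3 look.py w13 330,265 350,268 200,268 180,200 300,40 400,40
```

```text
t 12.25 now jig [-30.4  41. ] -27.4 yaw [ 3.121  0.038 -0.133] slide [ 3.4 -1.   0.4] turn -0.002 F [-15.1   1.6  19.9] w 62.5
330 265 130.3 [-12.5  22.2] 29.8
350 268 131.3 [-14.   14.2] 29.5
200 268 140.8 [-18.3  75. ] 19.8
180 200 139.8 [ 9.  82.9] 11.4
300 40 126.7 [70.  33.4] 5.6
400 40 127.0 [70.  -4.5] 6.1
```

View pics/w13.png

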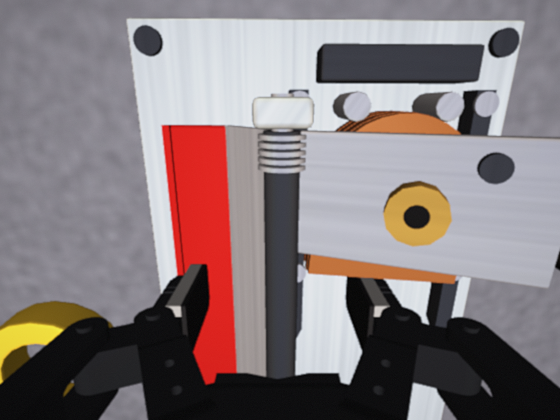

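```bash
python3 -c "
from h import *
P=vision.camera_params('wrist')
for n,u,v,z in [('bL',312,274,30),('bR',453,281,30),('pinL',353,104,28),('pinR',447,104,28),('post',486,103,28),('back',400,112,30),('backB',397,111,30),('blockfrontL',318,82,22),('blR',477,79,22)]: print(n,w2j(plane(P,u,v,z)).round(1))
im,d=vision.get_image('wrist');cv2.imwrite('pics/w14.png',cv2.resize(im[70:300,270:560],None,fx=2.6,fy=2.6,interpolation=cv2.INTER_CUBIC))
"
```

```text
bL [-16.2  29.1]
bR [-20.1 -27.4]
pinL [47.1 16.9]
pinR [ 47.  -15.2]
post [ 47.3 -28.6]
back [44.5  1.4]
backB [44.8  2.4]
blockfrontL [54.3 28.3]
blR [ 55.2 -27.5]
```

View pics/w14.png

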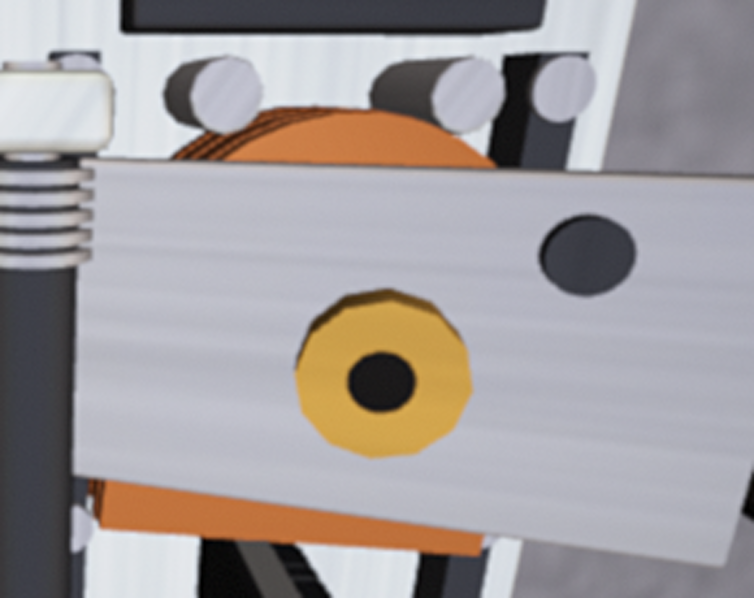

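Request:
play_rows(slide=[[-4, 0, 1], [-5, 2, 2], [-5, 5, 2.5], [-5, 7, 2.5], [-4, 7, 2.5]], turn=[0, 0, 0, 0, 0], fingers=[0.73, 0.77, 0.81, 0.85, 0.85])

```text
clock: 13.02
eef_pos: [614.2, 94.0, -28.6]
tool_rot: [3.124, 0.035, -0.133]
force: [-0.1, 2.9, 7.9]
width: 72.5
```

```bash
python3 look.py w15 340,268 200,268 180,268 180,200 420,150 500,200
```

```text
t 13.025 now jig [-32.9  36.2] -28.6 yaw [ 3.124  0.035 -0.133] slide [ 5.9 -5.7 -0.9] turn -0.002 F [-0.1  2.9  7.9] w 72.5
340 268 130.4 [-16.4  13.3] 29.0
200 268 146.0 [-23.5  71.2] 14.0
180 268 141.2 [-21.3  78.6] 18.1
180 200 136.7 [ 7.2 77.2] 13.4
420 150 94.1 [32.  -2.1] 51.4
500 200 92.2 [ 19.2 -23.2] 58.1
```

View pics/w15.png

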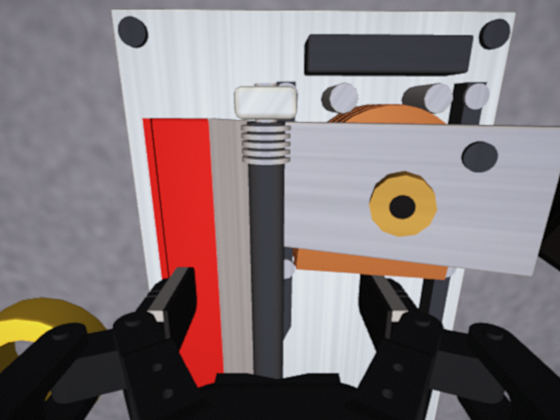

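Request:
play_rows(slide=[[3, 0, 0.5], [5, 0, 0.5], [7, 0, 0.5], [9, 0, 0.5], [9, 0, 0.5]], turn=[0, 0, 0, 0, 0], fingers=[0.85, 0.85, 0.85, 0.85, 0.85])

```text
clock: 13.75
eef_pos: [615.1, 93.8, -29.5]
tool_rot: [3.123, 0.05, -0.133]
force: [-14.6, 1.9, 16.5]
width: 72.5
```

```bash
python3 look.py w16 340,268 200,268 180,268 180,200 420,150 500,200
```

```text
t 13.75 now jig [-32.   36.2] -29.5 yaw [ 3.123  0.05  -0.133] slide [ 4.9 -5.8 -1.9] turn -0.002 F [-14.6   1.9  16.5] w 72.5
340 268 128.3 [-13.5  13.7] 29.8
200 268 145.7 [-21.8  71.1] 13.1
180 268 140.4 [-19.2  78.4] 17.7
180 200 134.9 [ 9.3 76.7] 13.6
420 150 91.0 [34.6 -0.7] 52.7
500 200 88.2 [ 22.6 -20.4] 60.2
```

View pics/w16.png

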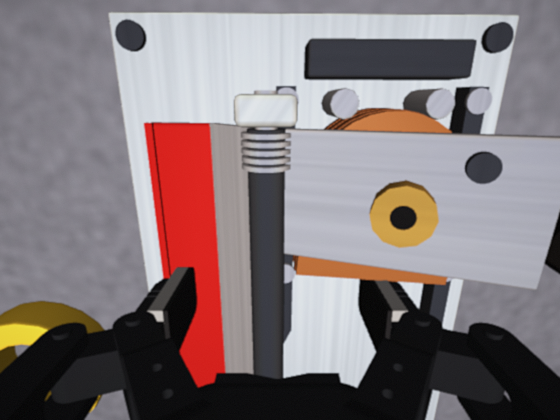

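```bash
python3 -c "
from h import *
P=vision.camera_params('wrist')
im,d=vision.get_image('wrist')
hs=cv2.cvtColor(im,cv2.COLOR_BGR2HSV); m=cv2.inRange(hs,(5,120,80),(20,255,255))
pts=[]
for u in range(304,442,4):
  r=np.where(m[250:300,u])[0]
  if len(r) and not(352<u<385): pts.append((u,250+r.max()+.5))
q=np.array([w2j(plane(P,u,v,30)) for u,v in pts]);print(q.round(1)[::4].tolist());k=np.polyfit(q[:,1],q[:,0],1);print(k)
for n,u,v,z in [('pinL',344,102,28),('pinR',438,102,28),('bFL',308,74,22),('bFR',470,72,22)]: print(n,w2j(plane(P,u,v,z)).round(1))
"
```

```text
[[-16.0, 27.5], [-16.5, 21.3], [-17.0, 15.1], [-17.5, 8.9], [-19.1, -10.0], [-19.6, -16.4], [-20.6, -22.8]]
[  0.09379834 -18.43837315]
pinL [46.8 15.7]
pinR [ 46.7 -15.5]
bFL [55.7 27.2]
bFR [ 56.3 -27.7]
```

Request:
play_rows(slide=[[-5, 0, 1], [-6, 2, 2], [-6, 5, 3.5], [-6, 8, 4.5], [-6, 9, 4.5]], turn=[0, 0, 0, 0, 0], fingers=[0.87, 0.91, 0.95, 1, 1])

```text
clock: 14.52
eef_pos: [610.3, 88.1, -32.7]
tool_rot: [3.127, 0.045, -0.133]
force: [2.3, 3.5, 6.6]
width: 85.6
```

```bash
python3 look.py w17 180,268 180,200 420,150 500,200
```

```text
t 14.525 now jig [-36.   29.8] -32.7 yaw [ 3.127  0.045 -0.133] slide [  8.8 -12.1  -5.2] turn -0.002 F [2.3 3.5 6.6] w 85.6
180 268 140.2 [-23.4  71.8] 15.0
180 200 131.2 [ 6.1 69.1] 14.3
420 150 88.6 [30.6 -6.3] 52.1
500 200 87.0 [ 18.5 -26.3] 58.3
```

View pics/w17.png

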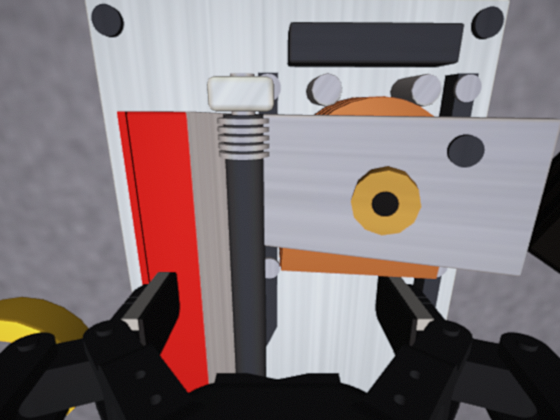

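Request:
play_rows(slide=[[3, 0, 0.5], [5, 0, 0.5], [7, 0, 0.5], [8, 0, 0.5]], turn=[0, 0, 0, 0], fingers=[1, 1, 1, 1])

```text
clock: 15.12
eef_pos: [612.9, 88.0, -33.5]
tool_rot: [3.126, 0.055, -0.132]
force: [-11.2, 1.4, 13.4]
width: 85.3
```

```bash
cat > br.py <<'E'
from h import *
import sys
go(-29,29,-32)
P=vision.camera_params('wrist')
im,d=vision.get_image('wrist');cv2.imwrite(f'pics/{sys.argv[1]}.png',im)
hs=cv2.cvtColor(im,cv2.COLOR_BGR2HSV); m=cv2.inRange(hs,(5,120,80),(20,255,255))
m[:230]=0
us=np.where(m.any(0))[0];a,b=us.min()+6,us.max()-6
q=np.array([w2j(plane(P,u,np.where(m[:,u])[0].max()+.5,30)) for u in range(a,b,3) if m[:,u].any()])
k=np.polyfit(q[:,1],q[:,0],1)
for _ in range(3):
  r=q[:,0]-np.polyval(k,q[:,1]); g=abs(r)<1; k=np.polyfit(q[g,1],q[g,0],1)
print(a,b,k,g.mean(),q[0],q[-1])
E
python3 br.py w18
```

```text
t 15.125 now jig [-33.4  30.1] -33.5 yaw [ 3.126  0.055 -0.132] slide [ 4.3  1.2 -1.7] turn -0.001 F [-11.2   1.4  13.4] w 85.3
6 431 [  0.0736901  -18.50209427] 0.7903225806451613 [-26.99500745 133.05663001] [-20.34117477 -25.79468983]
```

View pics/w18.png

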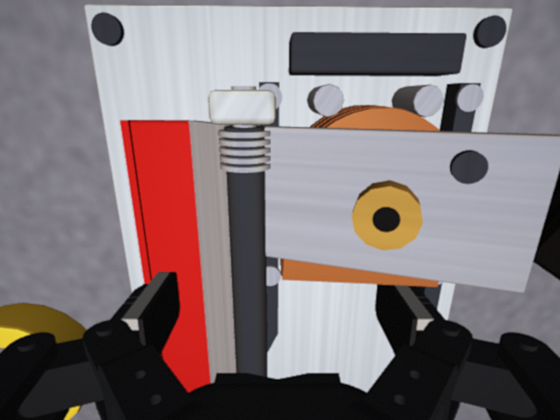

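Request:
play_rows(slide=[[3, 0, 0.5], [6, 0, 0.5], [8, 0, 0.5], [10, 0, 0.5]], turn=[0, 0, 0, 0], fingers=[1, 1, 1, 1])

```text
clock: 15.68
eef_pos: [612.5, 87.3, -34.4]
tool_rot: [3.123, 0.074, -0.133]
force: [-20.4, 1.3, 23.7]
width: 85.6
```

```bash
sed -i 's/m\[:230\]=0/m[:230]=0;m[:,:275]=0/' br.py; python3 br.py w19
```

```text
t 15.675 now jig [-33.7  29.4] -34.4 yaw [ 3.123  0.074 -0.133] slide [ 4.5  0.4 -2.8] turn -0.002 F [-20.4   1.3  23.7] w 85.6
286 415 [  0.05111401 -18.11038904] 0.9302325581395349 [-16.85911461  27.84938028] [ -3.33408955 -17.13486462]
```

View pics/w19.png

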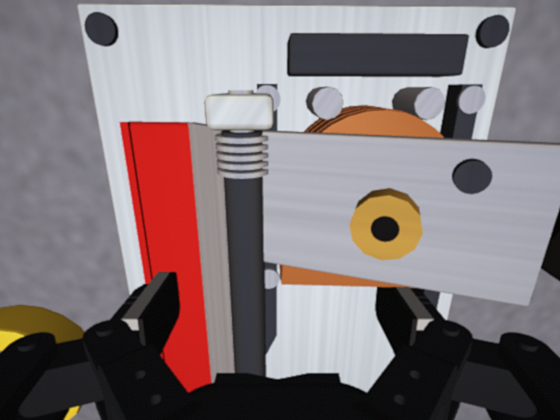

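Request:
play_rows(slide=[[-2, 0, 0.5], [-4, 0, 0.5], [-6, 0, 0.5], [-7, 0, 0.5]], turn=[0, 0, 0, 0], fingers=[1, 1, 1, 1])

```text
clock: 16.23
eef_pos: [610.8, 89.1, -32.6]
tool_rot: [3.126, 0.065, -0.134]
force: [5.1, -0.5, 7.2]
width: 85.5
```

```bash
python3 br.py w20; python3 look.py w21 180,268 180,200 420,150 500,200
```

```text
t 16.225 now jig [-35.6  30.9] -32.6 yaw [ 3.126  0.065 -0.134] slide [ 6.6  1.9 -1. ] turn -0.003 F [ 5.1 -0.5  7.2] w 85.5
289 433 [  0.04886965 -18.17153704] 1.0 [-16.77838278  27.93746498] [-19.52911528 -25.37356027]
t 16.275 now jig [-35.7  30.9] -32.6 yaw [ 3.126  0.065 -0.134] slide [  8.4 -11.1  -5.3] turn -0.003 F [4.6 0.8 7.9] w 85.2
180 268 141.6 [-22.8  73.3] 13.5
180 200 131.1 [ 7.4 70.1] 13.7
420 150 87.5 [32.6 -4.8] 51.9
500 200 87.1 [ 20.4 -25.4] 57.1
```

View pics/w20.png

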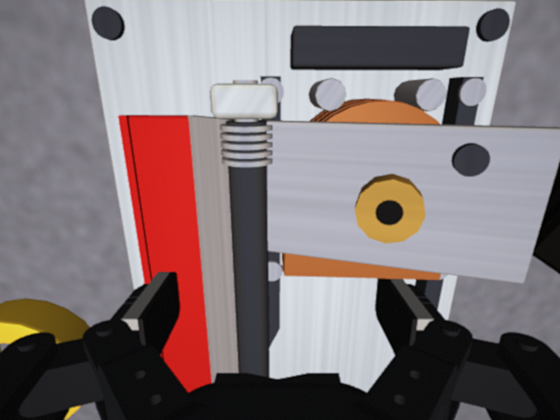

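Request:
play_rows(slide=[[-1, 0, 0], [-1, 0, -2], [-2, 0, -4], [-2, 0, -6], [-2, 0, -8]], turn=[0, 0, 0, 0, 0], fingers=[1, 1, 1, 1, 1])

```text
clock: 17.0
eef_pos: [609.4, 89.6, -24.3]
tool_rot: [3.127, 0.065, -0.134]
force: [0.2, 2.6, 5.4]
width: 85.5
```

```bash
python3 br.py w22; python3 look.py w23 180,268 180,200 420,150 500,200
```

```text
t 17.0 now jig [-37.1  31.3] -24.3 yaw [ 3.127  0.065 -0.134] slide [8.6 2.1 7.2] turn -0.003 F [0.2 2.6 5.4] w 85.5
289 430 [  0.04402924 -18.10000586] 1.0 [-16.73087116  27.89131523] [-19.08009513 -27.23689195]
t 17.05 now jig [-37.1  31.1] -24.1 yaw [ 3.127  0.065 -0.134] slide [ 10.3 -11.    3. ] turn -0.003 F [1.4 2.2 4.2] w 85.1
180 268 140.7 [-23.8  73.2] 22.7
180 200 131.5 [ 5.9 70.4] 21.7
420 150 105.3 [ 28.4 -12.5] 42.6
500 200 157.7 [ -2.4 -73.2] -1.1
```

View pics/w22.png

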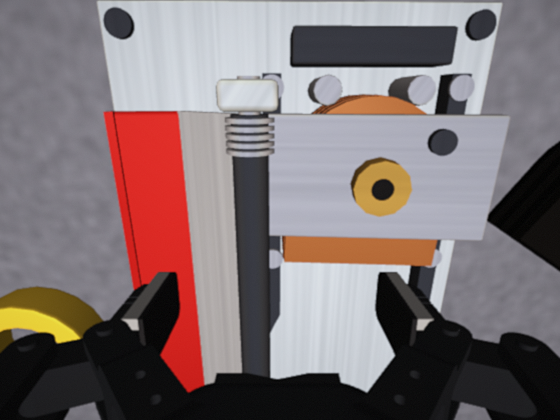

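Request:
play_rows(slide=[[0, 0, -1], [-1, 0, -2], [-1, 0, -3], [-1, 0, -4], [-1, 0, -6]], turn=[0, 0, 0, 0, 0], fingers=[1, 1, 1, 1, 1])

```text
clock: 17.77
eef_pos: [607.4, 88.8, -19.1]
tool_rot: [3.125, 0.067, -0.135]
force: [0.0, 0.3, -0.7]
width: 85.7
```

```bash
python3 br.py w24; python3 look.py w25 180,268 180,200 420,150 470,200
```

```text
t 17.775 now jig [-39.   30.1] -19.1 yaw [ 3.125  0.067 -0.135] slide [10.8  0.9 12.2] turn -0.004 F [ 0.   0.3 -0.7] w 85.7
286 423 [  0.04331797 -18.09595733] 1.0 [-17.10501401  27.82615207] [-19.08503885 -27.84148809]
t 17.825 now jig [-38.5  30.4] -18.7 yaw [ 3.125  0.066 -0.134] slide [ 12.  -11.8   8.4] turn -0.003 F [-0.3  0.4 -0.2] w 85.4
180 268 144.8 [-27.   73.7] 24.6
180 200 135.5 [ 3.4 70.9] 23.2
420 150 115.7 [ 25.4 -17.8] 37.6
470 200 162.2 [ -5.1 -62.4] -0.0
```

View pics/w24.png

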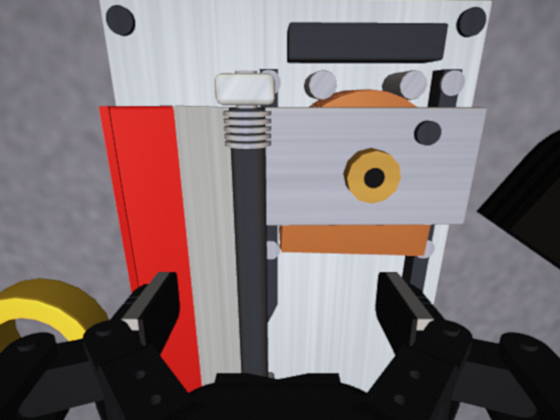

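Request:
play_rows(slide=[[-2, 0, -8], [-6, 0, -30], [-10, 0, -70], [-20, 0, -120], [-60, 0, -160]], turn=[0, 0, 0, 0, 0], fingers=[1, 1, 1, 1, 1])

```text
clock: 18.55
eef_pos: [561.9, 98.1, 148.5]
tool_rot: [3.127, 0.06, -0.135]
force: [-0.2, -0.2, 0.1]
width: 85.1
```

Run:
```python
from h import *
go(-90,30,100)
P=vision.camera_params('wrist');im,d=vision.get_image('wrist'); cv2.imwrite('pics/w26.png',im);np.save('pics/w26.npy',d)
im,_=vision.get_image('top'); cv2.imwrite('pics/t26.png',im)
```

```text
t 18.55 now jig [-85.3  33.4] 148.5 yaw [ 3.127  0.06  -0.135] slide [-1.7  2.7 48.7] turn -0.004 F [-0.2 -0.2  0.1] w 85.1
```

View pics/w26.png

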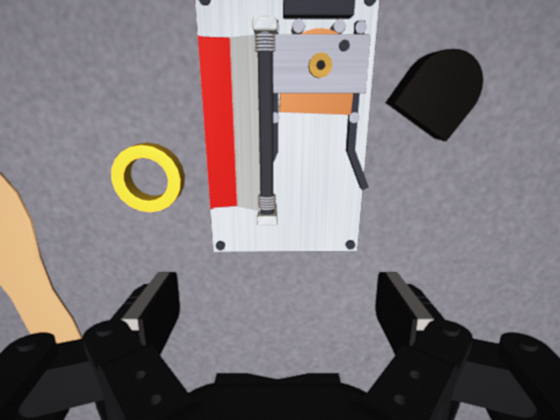

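View pics/t26.png

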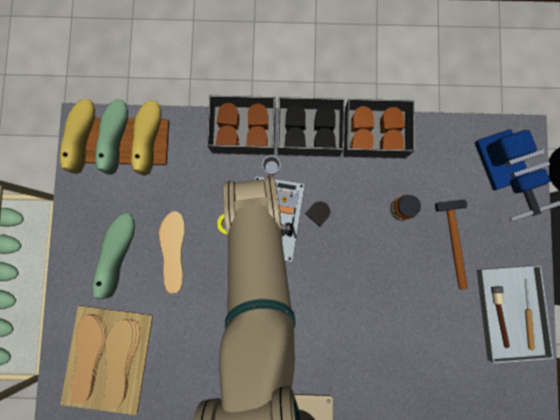

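Run:
```python
from h import *
P=vision.camera_params('wrist');d=np.load('pics/w26.npy')
for n,u,v,z in [('bL',280,111.5,30),('bR',353,114,30),('baseL',214,251,6),('baseR',357,251,6),('leafL',276,93.5,36),('leafR',366,93,36),('pinL',298,26,28),('pinR',339,26,28),('back',319,29,30)]: print(n,w2j(plane(P,u,v,z)).round(1))
for u,v in [(280,60),(290,80),(340,80),(360,75),(360,60)]:
  X=P['position']+ray(P,u,v)*np.median(d[v-2:v+3,u-2:u+3]); print(w2j(X).round(1),X[2].round(1))
```

```text
bL [-19.9  31.5]
bR [-22. -30.]
baseL [-160.5   99.9]
baseR [-161.6  -50.3]
leafL [-5.7 34.9]
leafR [ -5.4 -38. ]
pinL [43.8 17.6]
pinR [ 43.8 -14.5]
back [41.4  1.3]
[18.6 31.8] 40.1
[ 4.2 23.9] 40.3
[  4.2 -15.5] 40.2
[  7.8 -31. ] 40.1
[ 18.5 -30.1] 40.2
```

```bash
python3 -c "
from cell import ctrl
s=ctrl.read_state();print(s['clock'],s['force']);print(ctrl.finish_job())"
```

```text
18.65 [ 0.81100636 -0.14830389 -0.35552058]
the job is handed in; nothing more can be done
None
```

The heel is loaded and clamped, and I handed the job in at 18.65 s; no verdict is reported back.

**What I did**
- I nudged the heel into the channel mouth with shut fingers.
- I then pressed the bar with one fingertip, which raised the leaf to about 0.42 rad or more. The other fingertip pushed the heel under the leaf until it stopped on the pins.
- The heel sat about 0.09 rad askew, so I opened the fingers wider and pushed the right side of its breast face to straighten it.
- I backed the pushing finger off the heel, eased the bar up at about 16 mm/s or slower, and lifted the arm clear.

**Last checks (wrist camera, corrected against the known jig points)**
- **Heel position:** the breast is at jig x of about -15.6 mm, where -16 is home. Its origin is roughly 1–2 mm off the middle across the channel.
- **Heel angle:** it is 0.03–0.05 rad askew, against a limit of 0.12.
- **Leaf:** it lies level, with its top at 40 mm throughout, which means about 0.20 rad. I did not measure how hard it presses on the heel.
- **Arm:** the force reading was near zero. The bystanders look unmoved in the wrist and top pictures, but I did not measure them.

**What disagreed**
- **Fingertip height:** the real fingertips were about 40 mm higher than the reported tool position when shut, and about 45 mm higher when open. My first pass went over the heel without touching it. I corrected the height from the wrist depth picture.
- **Wrist camera from high up:** it read jig x about 5 mm too small in the final picture, which I removed using the base, leaf and pins.
- **Tool tilt:** the tool leaned up to 0.07 rad in pitch from the loads while pushing.

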